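# Ready the clay bead for its next coat of glaze

## Robot

A 6-joint arm with a two-finger parallel gripper is mounted at the origin on the work surface. World frame = base frame: x ahead of the robot, y to its left, z up, the work surface at z = 0. Lengths are in mm, angles in rad, forces in N, time in s.
With the tool pointing down it reaches from about 300 to 775 mm from the base axis. Payload 14.6 kg.
Tool frame: the origin (TCP) lies between the finger pads; the fingertips stand 11 mm ahead of it and the grasp point (between the pads) lies 8 mm behind it; z points along the fingers, y is the direction in which the jaws open and shut (so a half turn about z gives the same grasp; the last joint's range is limited). The gripper opens to 94 mm and grips with 3 to 60 N. Pads are 16 mm wide; open, the fingers measure 119 mm over their backs; the gripper's body (75 mm by 177 mm) begins 78 mm behind the grasp point.
Start: joints at [-1.366, 0.3, 1.521, -0, 1.321, -0.067], TCP at [147.649, -529.801, 216.446] pointing down, gripper open.
Joint ranges: [-3.03, 3.03], [-0.79, 2.21], [0.23, 2.52], [-1.04, 4.18], [0, 3.07], [-2.55, 2.55]. Speed limits (rad/s): [2.22, 2.22, 2.57, 3.14, 3.14, 3.14].

## Interface

Orientations are given as [roll, pitch, yaw] about the fixed x, y, z axes, in that order (R = Rz(yaw) Ry(pitch) Rx(roll)).
In Python, from cell import * gives the robot as it stands.
- The arm moves only by the tool arm_command, never from a script. Its argument "deltas" is a list of rows, each an object with "xyz": the shift along the world's x, y, z in m, a list of three; "turn": the turn, a rotation vector about the world's x, y, z in rad, a list of three. A call has 1 to 12 rows; each row shifts and turns the commanded pose from where the row before left it; what a row does not reach is not made up. A row lasts 1/8 s, in which the tool goes at most 62.5 mm and 10.7 degrees, less where a joint would pass 70% of its speed; a pose out of reach is approached as far as the arm can. A call with a gripper value outside its range is refused whole. "gripper" is the closure, from 0 (fully open) to 1 (shut), set as the call begins (left out, the last holds). The fingers move at their own pace and stop on an object; "force" is the grip in N (left out, the last holds). Time passes only in rows, so rows that do not move let the fingers close. It gives the time, the measured TCP pose, the force and the opening at its end, in the units of the state.
- read_state(): the state, without advancing time (a new reading comes with each control period).
- camera(name): name is "scene" or "side" or "wrist"; returns a dict with "color" (420x560x3 uint8, red, green, blue), "fx", "fy", "cx", "cy" (pixels), "rvec" (rotation vector, rad) and "tvec" (3), from world to camera coordinates, as OpenCV has them; the wrist camera has in their place "mount" (4x4, takes a point from camera to tool coordinates, whose origin is the TCP and whose axes are the flange's). Camera axes: x right, y down, z forward; pixel columns grow to the right and rows downward; lengths in mm; the calibration is good to about 2 mm. A picture is of the moment at which its call begins: read the wrist's pose just before it. There is no depth.
- sign_off(): hands the job in, once; it reports no verdict.
The state is a dict: "clock": time; "joints": joint angles; "qd": joint speeds; "effort": joint torques, N m; "eef_pos": TCP position; "eef_rot": TCP orientation; "wrist_force": force on the tool from outside, world axes, zero at the start; "moment": the same for the moment, N m; "finger_gap": finger opening in mm.
Only numpy, scipy, OpenCV 4.12 (cv2) and the standard library are available. Lean on these libraries where they do the work, as an engineer would, in place of code of your own. Each camera call takes 0.05 s, during which the arm holds its last target.

## Task

Get the clay bead ready for its next coat: stand the toppled green glaze bottle upright on the cork coaster and let go of it, then lift the bead dish well clear of the table by its wooden handle and, in the air, turn it level by about a quarter turn so that its blue lug points at the bottle, keeping the loose bead in the middle of the dish throughout, without touching it. Finish while still holding the dish up, level and still with the gripper, the bottle still standing; leave everything else where it is.

Things in the scene. Friction and masses are not known exactly. Their poses are not given: they have to be found in the camera images.
- bottle: green glaze bottle, white cap, rigid, 120 mm long, about 0.2 kg, at the start lying on its side on the table nearest the robot, flat on one of its four sides. Square body 48 mm wide for 74 mm from the base, tapering to a 22 mm neck (at 94 mm) with a 26 mm cap. Origin: centre of its base; z axis: from base to cap (horizontal lying, up standing)
- bottle_cap (a point): top centre of the bottle's white cap, 120 mm from the base along the bottle
- coaster: round cork coaster fixed on the table, 90 mm in diameter, 6 mm thick, either on the left or the right of the dish. Origin: centre of its underside, on the table
- dish: round white dish, 132 mm across, rim 30 mm high, about 0.28 kg, loose; steel legs on the rim at +y and -y carry a wooden bar over it. Origin: centre of its underside; z up, +x to the blue lug, y along the bar. Inside a shallow cone (7 degrees, 15 from 26 mm out, steep rim). At the start the lug points roughly away from the robot, about a quarter turn from the coaster's direction
- dish_grip (a point): centre of the wooden handle bar, 115 mm above the dish's underside over its middle. The bar is 14 mm wide (along the dish's x: grip it across this), 76 mm long (dish's y) and 22 mm tall. The dish balances under it
- dish_lug (a point): outer end of the blue lug on the dish's rim, 83 mm from the middle along the dish's +x, 25 mm above its underside
- dish_middle (a point): middle of the dish's inside, 10 mm above its underside; the bead rests here
- bead_center (a point): centre of the loose terracotta clay bead, a ball 36 mm in diameter, about 45 g, resting in the middle of the dish
- bowl: blue ceramic bowl, 110 mm across, 50 mm high, on the other side of the dish from the coaster; bystander. Origin: centre of its underside
- bat: square wooden board 190 mm wide, 10 mm thick, fixed, with a round grey clay slab on it (top at 30 mm); bystander. Origin: centre of its underside
- cup: grey clay cup, 86 mm across the rim, 75 mm high, standing on the clay slab; bystander. Origin: centre of its underside
- red_bottle: red bottle of the same shape as the green one, standing upright at the back; bystander. Origin: centre of its underside
- tin_lid: red jar lid lying flat, 74 mm in diameter, 11 mm thick; bystander. Origin: centre of its underside
- rib: flat wooden rib 100 x 50 x 8 mm lying on the right; bystander. Origin: centre of its underside
- brush: glaze brush 200 mm long lying on the left; bystander. Origin: on its underside near the middle
- bead: the same bead as a solid; its origin lies on its surface and turns with it, so use bead_center for where it is
There are look-alikes about, which are no part of the job. Of the things shaped like the bottle, the green one is meant.

How it is judged:
By the outcome, as a careful person would: the job done as asked, in the order asked, and still so for the second after the job is handed in, while the arm keeps its last pose, push and grip.
It also fails if it takes over 61 s, if anything falls off the work surface, if the arm or the gripper's body presses on something with over 40 N, if the wrist force passes 120 N, or if a joint passes its speed limit or range.

## Working session

There is one attempt and no reset: what is moved stays moved. The work goes in short steps, Python scripts to look and compute and a tool call to move; the robot and the scene stay as the last step left them, time stands still between calls to the robot, and variables do not carry over. Pictures are saved under pics/ and viewed, and the job is handed in when it is done.

Besides the shell and the picture viewer there is one more tool, called as name(argument=value, ...), one argument or row to a line, values as JSON. arm_command: Moves the arm, as the interface text tells. Its arguments: {"type":"object","properties":{"deltas":{"type":"array","items":{"type":"object","properties":{"xyz":{"type":"array","items":{"type":"number"}},"turn":{"type":"array","items":{"type":"number"}}}}},"gripper":{"type":"number"},"force":{"type":"number"}},"required":["deltas"]}

```bash
ls; mkdir -p pics; python3 - <<'E'
from cell import *
import cv2
print(read_state())
for n in ("scene","side","wrist"):
    c=camera(n); cv2.imwrite(f"pics/{n}0.png",cv2.cvtColor(c["color"],cv2.COLOR_RGB2BGR))
    print(n,{k:v for k,v in c.items() if k!="color"})
E
```

```text
pics
{'clock': 0.0, 'joints': array([-1.36562864e+00,  3.00511986e-01,  1.52160728e+00,  1.30381369e-05,
        1.32069674e+00, -6.65986184e-02]), 'qd': array([-0.00068803, -0.00142072, -0.00027877,  0.0006882 , -0.00064992,
       -0.00126031]), 'effort': array([-4.52463360e-05, -5.31810415e+01, -3.52743459e+01,  7.08816829e-02,
        2.42544775e-02, -1.19311371e-04]), 'eef_pos': array([ 147.58624786, -529.55830926,  215.85281516]), 'eef_rot': array([-3.14037286e+00, -9.40137712e-05,  2.71763008e-01]), 'wrist_force': array([ 0.0064366 , -0.3058039 ,  0.07622842]), 'moment': array([ 0.04096059, -0.03129173, -0.03604163]), 'finger_gap': 93.82149333240744}
scene {'fx': 545.2909049878125, 'fy': 545.2909049878125, 'cx': 284.12073456002906, 'cy': 218.82519928229124, 'rvec': array([ 1.79821373,  1.68313014, -0.71372376]), 'tvec': array([ -67.07582104, -364.01398742, 2084.34384532])}
side {'fx': 467.78485651765163, 'fy': 467.78485651765163, 'cx': 287.01883126613467, 'cy': 212.48606949391208, 'rvec': array([ 0.6063079 , -2.68583345,  1.12948833]), 'tvec': array([ 545.08873363,  254.79098015, 1084.58394012])}
wrist {'fx': 354.5254677176583, 'fy': 354.5254677176583, 'cx': 277.2924974264454, 'cy': 212.2351625088915, 'mount': array([[ 7.12659644e-04, -9.64775419e-01, -2.63073911e-01,
         7.65166441e+01],
       [ 9.99999167e-01,  9.70748813e-04, -8.51074674e-04,
        -2.61589308e-01],
       [ 1.07647461e-03, -2.63073085e-01,  9.64775307e-01,
        -1.68651323e+02],
       [ 0.00000000e+00,  0.00000000e+00,  0.00000000e+00,
         1.00000000e+00]])}
```

View pics/scene0.png

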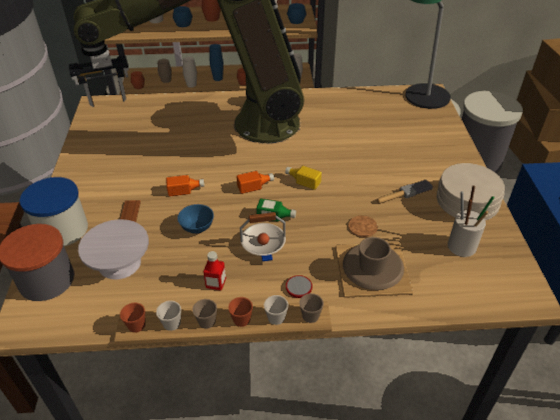

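View pics/side0.png

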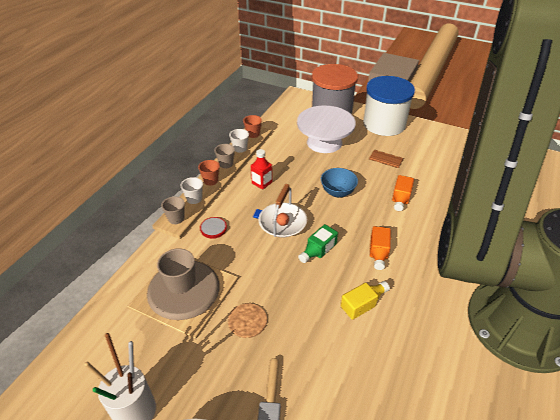

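View pics/wrist0.png

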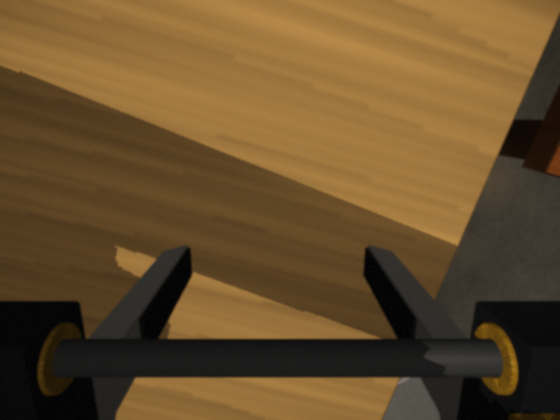

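The scene view shows one green bottle lying at (275,210), with orange bottles at (183,185) and (254,181) and a yellow one at (305,177). A red one stands at (214,272). Only the one at (275,210) is green, so it is the one meant. The dish is at (264,238) with its blue lug at (266,258), the coaster is at (363,226), and the bowl is at (197,220).

```bash
cat > h.py <<'E'
from cell import *
import cv2, numpy as np
from scipy.spatial.transform import Rotation as Ro
def cam(n):
    s=read_state(); c=camera(n)
    c["bgr"]=cv2.cvtColor(c["color"],cv2.COLOR_RGB2BGR); c["hsv"]=cv2.cvtColor(c["bgr"],cv2.COLOR_BGR2HSV)
    if "mount" in c:
        T=np.eye(4);T[:3,:3]=Ro.from_euler("xyz",s["eef_rot"]).as_matrix();T[:3,3]=s["eef_pos"]
        M=T@c["mount"]; c["R"]=M[:3,:3].T; c["o"]=M[:3,3]
    else:
        c["R"]=Ro.from_rotvec(c["rvec"]).as_matrix(); c["o"]=-c["R"].T@c["tvec"]
    return c
def ray(c,u,v):
    d=c["R"].T@np.array([(u-c["cx"])/c["fx"],(v-c["cy"])/c["fy"],1]); return c["o"],d/np.linalg.norm(d)
def onz(c,u,v,z):
    o,d=ray(c,u,v); return o+d*(z-o[2])/d[2]
def tri(cs,ps):
    A=np.zeros((3,3));b=np.zeros(3);L=[]
    for c,p in zip(cs,ps):
        o,d=ray(c,*p);P=np.eye(3)-np.outer(d,d);A+=P;b+=P@o;L.append((P,o))
    x=np.linalg.solve(A,b); return x,[round(float(np.linalg.norm(P@(x-o))),1) for P,o in L]
def proj(c,X):
    p=c["R"]@(np.asarray(X,float)-c["o"]); return c["fx"]*p[0]/p[2]+c["cx"],c["fy"]*p[1]/p[2]+c["cy"]
def mask(c,lo,hi,box=None):
    m=cv2.inRange(c["hsv"],np.array(lo),np.array(hi))
    if box:
        z=np.zeros_like(m);x0,y0,x1,y1=box;z[y0:y1,x0:x1]=m[y0:y1,x0:x1];m=z
    return m
def blobs(m,mn=8):
    n,l,s,ce=cv2.connectedComponentsWithStats(m)
    return [(ce[i].round(1).tolist(),s[i].tolist()) for i in range(1,n) if s[i][4]>=mn]
E
python3 - <<'E'
from h import *
S=cam("scene");D=cam("side")
for n,c in (("S",S),("D",D)):
    bx=(230,190,310,275) if n=="S" else (245,170,350,270)
    print(n,"green",blobs(mask(c,(50,100,40),(85,255,255),bx)))
    print(n,"blue",blobs(mask(c,(105,150,60),(130,255,255),bx)))
    print(n,"terra",blobs(mask(c,(3,120,80),(12,230,255),bx)))
def crop(c,b,f,k):
    x0,y0,x1,y1=b; cv2.imwrite(f,cv2.resize(c["bgr"][y0:y1,x0:x1],None,fx=k,fy=k,interpolation=cv2.INTER_CUBIC))
crop(S,(225,190,385,275),"pics/s1.png",5); crop(D,(230,165,350,270),"pics/d1.png",5)
print("coaster",onz(S,363,226,6),onz(D,248,320,6))
E
```

```text
S green [([274.2, 208.9], [257, 199, 34, 19, 271])]
S blue [([266.4, 257.7], [262, 255, 10, 6, 46])]
S terra [([261.8, 215.5], [249, 213, 26, 6, 98]), ([263.7, 238.1], [259, 233, 11, 12, 90])]
D green [([319.1, 243.1], [304, 225, 34, 33, 480])]
D blue [([256.9, 213.1], [254, 209, 8, 9, 42])]
D terra [([271.9, 175.1], [271, 170, 2, 12, 13]), ([251.3, 179.0], [251, 174, 3, 11, 11]), ([282.0, 194.5], [276, 184, 13, 24, 104]), ([282.3, 218.8], [276, 213, 13, 13, 126])]
coaster [580.5605724  272.00632363   6.        ] [574.29998376 271.1534416    6.        ]
```

View pics/s1.png

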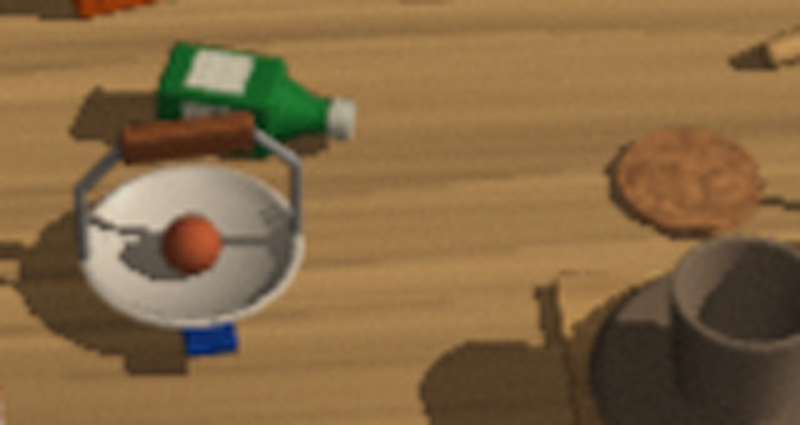

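View pics/d1.png

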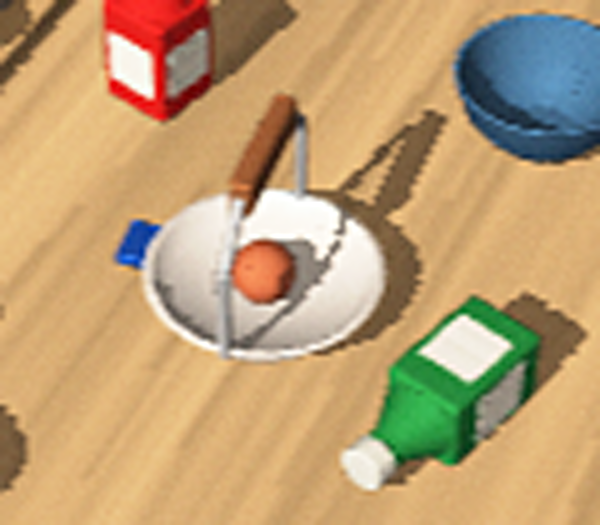

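```bash
python3 - <<'E'
from h import *
S=cam("scene");D=cam("side")
for n,a,b in (("cap",(293.4,213.7),(303.5,257.4)),("handle",(262,215.5),(282,194.5)),("lug",(266.4,257.7),(256.9,213.1)),("bead",(263.7,238.1),(282.3,218.8)),("coaster",(362.5,225.8),(248,320))):
    print(n,*tri([S,D],[a,b]))
print("cap24",onz(S,293.4,213.7,24),onz(D,303.5,257.4,24))
print("label",onz(S,269.3,204.4,48),onz(D,323.3,235,48))
E
```

```text
cap [529.58056992  60.0551047   24.37176339] [1.4, 1.4]
handle [634.87302671 -36.7315932  121.41373435] [0.8, 0.8]
lug [710.02848742 -30.1995116   26.82008664] [0.1, 0.1]
bead [635.14849763 -35.66003754  31.04312746] [1.0, 1.0]
coaster [575.80092726 270.60202159   3.01127336] [1.1, 1.1]
cap24 [530.48654221  61.06932017  24.        ] [529.22058705  58.25847862  24.        ]
label [509.10289802 -12.24024229  48.        ] [505.9553918  -14.24903094  48.        ]
```

arm_command(
  deltas=[
    {"xyz": [0.01,0.015,0.02],"turn": [0,0,0.05]},
    {"xyz": [0.03,0.04,0.02],"turn": [0,0,0.08]},
    {"xyz": [0.032,0.046,0.015],"turn": [0,0,0.087]},
    {"xyz": [0.032,0.046,0.015],"turn": [0,0,0.087]},
    {"xyz": [0.032,0.046,0.015],"turn": [0,0,0.087]},
    {"xyz": [0.032,0.046,0.015],"turn": [0,0,0.087]},
    {"xyz": [0.032,0.046,0.015],"turn": [0,0,0.087]},
    {"xyz": [0.032,0.046,0],"turn": [0,0,0.087]},
    {"xyz": [0.032,0.046,0],"turn": [0,0,0.087]},
    {"xyz": [0.032,0.046,0],"turn": [0,0,0.087]},
    {"xyz": [0.032,0.046,0],"turn": [0,0,0.087]},
    {"xyz": [0.032,0.046,0],"turn": [0,0,0.087]},
  ],
  gripper=0.2,
)

```text
clock: 1.85
eef_pos: [508.4, -13.0, 331.6]
eef_rot: [3.141, 0.0, 1.275]
wrist_force: [0.4, -0.4, -0.0]
finger_gap: 75.3
```

arm_command(
  deltas=[
    {"xyz": [0.015,0.02,0]},
    {"xyz": [0.005,0.005,0]},
    {"xyz": [0,0,0]},
  ],
)

```text
validation failed for argument at $.de...
```

```bash
python3 - <<'E'
from h import *
c=cam("wrist"); cv2.imwrite("pics/w1.png",c["bgr"]); s=read_state(); print(s["clock"],s["eef_pos"],s["eef_rot"],s["joints"],s["finger_gap"])
E
```

```text
1.9 [510.52532954  -8.82728907 330.8155176 ] [-3.14101326e+00 -1.31804765e-03  1.28196020e+00] [-8.97476522e-02  1.48584210e-01  1.44318520e+00  1.40690374e-03
  1.55013054e+00  1.99058807e-01] 75.26147041664376
```

View pics/w1.png

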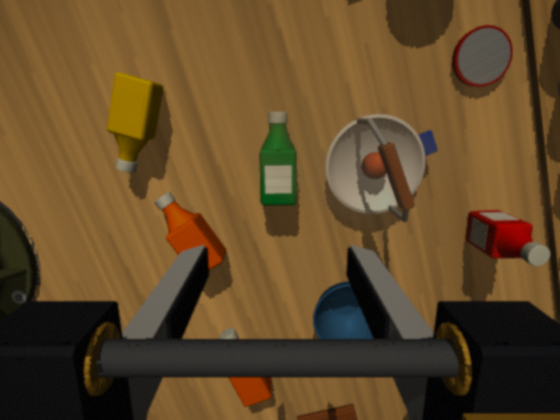

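```bash
python3 - <<'E'
from h import *
c=cam("wrist")
m=mask(c,(45,80,30),(90,255,255),(230,90,320,220)); lab=cv2.morphologyEx(m,cv2.MORPH_CLOSE,np.ones((35,35)))
ct=max(cv2.findContours(m,0,1)[0],key=cv2.contourArea)
print(cv2.boundingRect(ct))
for v in range(120,208,6):
    xs=np.where(m[v]>0)[0]; print(v,xs.min() if len(xs) else None,xs.max() if len(xs) else None)
x0,y0=215,90
cv2.imwrite("pics/w1c.png",cv2.resize(c["bgr"][90:230,215:450],None,fx=3.4,fy=3.4,interpolation=cv2.INTER_CUBIC))
b=blobs(mask(c,(105,150,40),(130,255,255),(410,120,450,170)));print("lug",b,onz(c,*b[0][0],28))
b=blobs(mask(c,(3,130,60),(14,255,255),(355,145,425,215)));print("terra",b)
for h,z in (("bar",126),("bead",28)):print(h,onz(c,398,175,z) if h=="bar" else onz(c,374,165,z))
E
```

```text
(260, 128, 36, 81)
120 None None
126 None None
132 270 284
138 269 285
144 266 288
150 263 291
156 261 294
162 260 294
168 260 294
174 260 294
180 260 294
186 260 294
192 260 294
198 261 294
204 261 294Traceback (most recent call last):
  File "<stdin>", line 10, in <module>
IndexError: list index out of range
```

View pics/w1c.png

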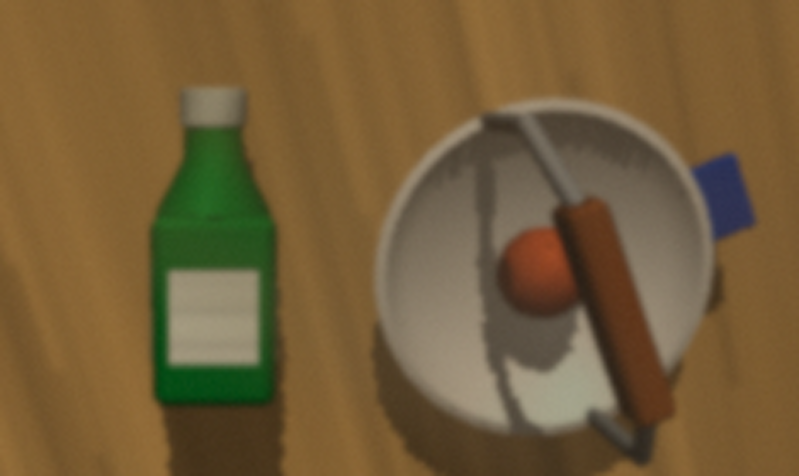

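```bash
python3 - <<'E'
from h import *
c=cam("wrist"); s=read_state(); print(s["clock"],s["eef_pos"],s["eef_rot"])
A=onz(c,277.5,155.3,48);B=onz(c,278.0,208.2,48);print("shoulder",A,"base",B,np.linalg.norm(A-B),np.degrees(np.arctan2(*(A-B)[1::-1])))
print("width",np.linalg.norm(onz(c,260,180,48)-onz(c,295.3,180,48)))
cap=onz(c,215+214/3.4,90+107/3.4,30);print("cap",cap)
d=cap-B;print(np.degrees(np.arctan2(d[1],d[0])),np.hypot(*d[:2]))
p=lambda x,y:(215+x/3.4,90+y/3.4)
print("lug",onz(c,*p(725,197),28)); print("bead",onz(c,*p(541,272),28))
e1=onz(c,*p(584,204),126);e2=onz(c,*p(652,416),126)  # bar top ends mid
print("bar ends",e1,e2,np.linalg.norm(e1-e2),(e1+e2)/2,np.degrees(np.arctan2(*(e1-e2)[1::-1])))
E
```

```text
2.0 [508.16835456 -13.1374462  330.76908096] [-3.14033803e+00  2.42688273e-04  1.27512454e+00]
shoulder [517.00574666  16.43788435  48.        ] base [497.7776174  -49.89900819  48.        ] 69.06738930810465 73.83546541750968
width 45.44018428875104
cap [529.36022825  55.71645607  30.        ]
73.35154892368725 110.23650755499149
lug [708.50620942 -33.24363981  28.        ]
bead [634.18199997 -41.26491613  28.        ]
bar ends [629.9915979   -3.12680605 126.        ] [636.72226146 -75.34820031 126.        ] 72.53434786231354 [633.35692968 -39.23750318 126.        ] 95.32429402038353
```

arm_command(
  deltas=[
    {"xyz": [0.0015,0.0053,-0.012],"turn": [-0.05,0.0147,0.001]},
    {"xyz": [0.0015,0.0053,-0.024],"turn": [-0.05,0.0147,0.001]},
    {"xyz": [0.0015,0.0053,-0.026],"turn": [-0.05,0.0147,0.001]},
    {"xyz": [0.0015,0.0053,-0.026],"turn": [-0.05,0.0147,0.001]},
    {"xyz": [0.0015,0.0053,-0.026],"turn": [-0.05,0.0147,0.001]},
    {"xyz": [0.0015,0.0053,-0.026],"turn": [-0.05,0.0147,0.001]},
    {"xyz": [0.0015,0.0053,-0.026],"turn": [-0.05,0.0147,0.001]},
    {"xyz": [0.0015,0.0053,-0.024],"turn": [-0.05,0.0147,0.001]},
    {"xyz": [0.0015,0.0053,-0.022],"turn": [-0.05,0.0147,0.001]},
    {"xyz": [0.0015,0.0053,-0.012],"turn": [-0.05,0.0147,0.001]},
    {"xyz": [0,0,0],"turn": [0,0,0]},
  ],
  gripper=0.25,
  force=20,
)

```text
clock: 3.38
eef_pos: [522.1, 37.6, 106.7]
eef_rot: [3.139, 0.522, 1.281]
wrist_force: [-0.6, 0.2, 0.1]
finger_gap: 70.4
```

```bash
python3 - <<'E'
from h import *
c=cam("wrist"); cv2.imwrite("pics/w2.png",c["bgr"]); s=read_state(); print(s["clock"],s["eef_pos"],s["eef_rot"],s["joints"],s["finger_gap"]);R=Ro.from_euler("xyz",s["eef_rot"]).as_matrix();print(R)
E
```

```text
3.425 [522.49994227  37.49689582 107.54378564] [3.13761748 0.52044931 1.28025959] [ 0.21847765  0.52096734  1.56569644 -0.46356272  1.34877575  0.67962159] 70.77160414515988
[[ 0.24853715  0.95864895 -0.13864152]
 [ 0.83123512 -0.28457036 -0.47756453]
 [-0.49727001  0.00344883 -0.86758898]]
```

View pics/w2.png

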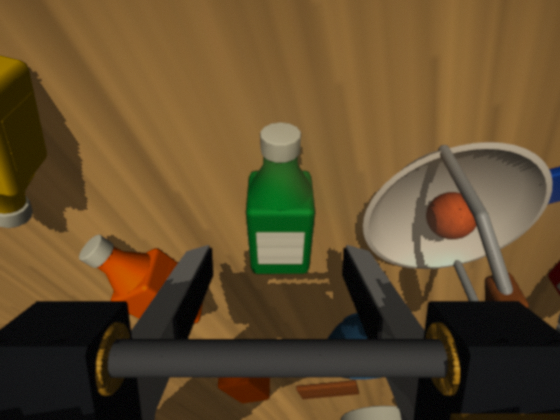

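The bottle sits between the open fingers, with its body centred at about (280,225) and the fingertips at 212 and 343. The dish rim at about (365,215) stays clear on the right.

arm_command(
  deltas=[
    {"xyz": [-0.001,-0.003,-0.006],"turn": [0,0,0]},
    {"xyz": [-0.002,-0.007,-0.014],"turn": [0,0,0]},
    {"xyz": [-0.0022,-0.008,-0.015],"turn": [0,0,0]},
    {"xyz": [-0.0022,-0.008,-0.015],"turn": [0,0,0]},
    {"xyz": [-0.0022,-0.008,-0.015],"turn": [0,0,0]},
    {"xyz": [-0.0018,-0.006,-0.012],"turn": [0,0,0]},
    {"xyz": [-0.001,-0.004,-0.007],"turn": [0,0,0]},
    {"xyz": [-0.0006,-0.002,-0.003],"turn": [0,0,0]},
    {"xyz": [0,0,0],"turn": [0,0,0]},
  ],
)

```text
clock: 4.55
eef_pos: [509.8, -7.8, 20.5]
eef_rot: [3.137, 0.521, 1.281]
wrist_force: [-0.6, 0.1, -0.2]
finger_gap: 70.8
```

arm_command(
  deltas=[
    {"xyz": [0,0,0],"turn": [0,0,0]},
    {"xyz": [0,0,0],"turn": [0,0,0]},
    {"xyz": [0,0,0],"turn": [0,0,0]},
    {"xyz": [0,0,0],"turn": [0,0,0]},
  ],
  gripper=0.8,
  force=25,
)

```text
clock: 5.05
eef_pos: [509.8, -7.7, 20.7]
eef_rot: [3.137, 0.521, 1.281]
wrist_force: [-0.1, 0.2, 2.0]
finger_gap: 47.9
```

arm_command(
  deltas=[
    {"xyz": [0,0,0.006],"turn": [0,0,0]},
    {"xyz": [0,0,0.014],"turn": [0,0,0]},
    {"xyz": [0,0,0.025],"turn": [0,0,0]},
    {"xyz": [0,0.0,0.03],"turn": [0,0,0]},
    {"xyz": [0,0.0,0.03],"turn": [0,0,0]},
    {"xyz": [0,0.0,0.03],"turn": [0,0,0]},
    {"xyz": [-0.005,0.01,0.02],"turn": [0,0,-0.05]},
    {"xyz": [-0.005,0.02,0.015],"turn": [0,0,-0.1]},
    {"xyz": [-0.005,0.025,0],"turn": [0,0,-0.1]},
    {"xyz": [-0.005,0.025,0],"turn": [0,0,-0.1]},
    {"xyz": [0,0.025,0],"turn": [0,0,-0.1]},
    {"xyz": [0,0.025,0],"turn": [0,0,-0.1]},
  ],
)

```text
clock: 6.55
eef_pos: [489.5, 123.1, 191.4]
eef_rot: [3.137, 0.521, 0.728]
wrist_force: [-0.0, 0.2, -1.0]
finger_gap: 47.8
```

arm_command(
  deltas=[
    {"xyz": [0,0.025,0],"turn": [0,0,-0.1]},
    {"xyz": [0,0.02,0],"turn": [0,0,-0.1]},
    {"xyz": [0,0.015,0],"turn": [0,0,-0.05]},
    {"xyz": [0,0,0],"turn": [0,0,0]},
  ],
)

```text
clock: 7.05
eef_pos: [489.6, 182.5, 191.0]
eef_rot: [3.137, 0.521, 0.482]
wrist_force: [0.1, -0.3, -1.4]
finger_gap: 48.0
```

```bash
python3 - <<'E'
from h import *
s=read_state(); print(s["clock"],s["eef_pos"],s["eef_rot"],s["joints"],s["finger_gap"],s["wrist_force"]);R=Ro.from_euler("xyz",s["eef_rot"]).as_matrix();print(R)
y=R[:,1]; print("stand axis = +-y; total",y*np.pi/2)
E
```

```text
7.05 [489.64288339 182.46383331 190.994318  ] [3.13729823 0.52057468 0.48217309] [ 0.32696889  0.57380548  1.27281548 -0.08358166  1.8089619   1.41607649] 48.032490742340386 [ 0.09097728 -0.26506142 -1.36689594]
[[ 0.76862543  0.46559376 -0.43867688]
 [ 0.40228014 -0.88499072 -0.23444   ]
 [-0.49737877  0.00372555 -0.86752549]]
stand axis = +-y; total [ 0.73135296 -1.39014017  0.00585208]
```

arm_command(
  deltas=[
    {"xyz": [0.002,0.002,0],"turn": [0.061,-0.1158,0.0005]},
    {"xyz": [0.006,0.006,0],"turn": [0.061,-0.1158,0.0005]},
    {"xyz": [0.008,0.008,0],"turn": [0.061,-0.1158,0.0005]},
    {"xyz": [0.008,0.008,0],"turn": [0.061,-0.1158,0.0005]},
    {"xyz": [0.008,0.008,0],"turn": [0.061,-0.1158,0.0005]},
    {"xyz": [0.008,0.008,0],"turn": [0.061,-0.1158,0.0005]},
    {"xyz": [0.008,0.008,0],"turn": [0.061,-0.1158,0.0005]},
    {"xyz": [0.008,0.008,0],"turn": [0.061,-0.1158,0.0005]},
    {"xyz": [0.008,0.008,0],"turn": [0.061,-0.1158,0.0005]},
    {"xyz": [0.008,0.008,0],"turn": [0.061,-0.1158,0.0005]},
    {"xyz": [0.008,0.008,0],"turn": [0.061,-0.1158,0.0005]},
    {"xyz": [0.006,0.006,0],"turn": [0.061,-0.1158,0.0005]},
  ],
)

```text
clock: 8.55
eef_pos: [562.7, 270.9, 192.8]
eef_rot: [-3.105, -0.884, 0.498]
wrist_force: [-0.7, -0.5, -0.5]
finger_gap: 47.6
```

arm_command(
  deltas=[
    {"xyz": [0.003,0.003,0],"turn": [0,0,0]},
    {"xyz": [0,0,0],"turn": [0,0,0]},
    {"xyz": [0,0,0],"turn": [0,0,0]},
  ],
)

```text
clock: 8.93
eef_pos: [566.1, 274.1, 192.7]
eef_rot: [-3.102, -0.882, 0.495]
wrist_force: [0.6, 0.4, -1.5]
finger_gap: 47.9
```

```bash
python3 - <<'E'
from h import *
s=read_state(); print(s["clock"],s["eef_pos"],s["eef_rot"],s["joints"],s["finger_gap"],s["wrist_force"]);R=Ro.from_euler("xyz",s["eef_rot"]).as_matrix();print(R)
for n,b in (("scene",(300,150,460,270)),("side",(180,210,340,330))):
    c=cam(n);x0,y0,x1,y1=b;cv2.imwrite(f"pics/{n}3.png",cv2.resize(c["bgr"][y0:y1,x0:x1],None,fx=5,fy=5,interpolation=cv2.INTER_CUBIC))
E
```

```text
8.925 [566.05689512 274.1436611  192.72407284] [-3.10226863 -0.8819253   0.49460953] [0.32168156 0.18309075 1.97117753 0.97923011 0.20805264 0.49044806] 47.855986351108854 [ 0.57944391  0.35506531 -1.4840826 ]
[[ 0.55948411  0.50103276  0.66026034]
 [ 0.30174306 -0.86506742  0.40076112]
 [ 0.77196416 -0.0249905  -0.63517463]]
```

View pics/scene3.png

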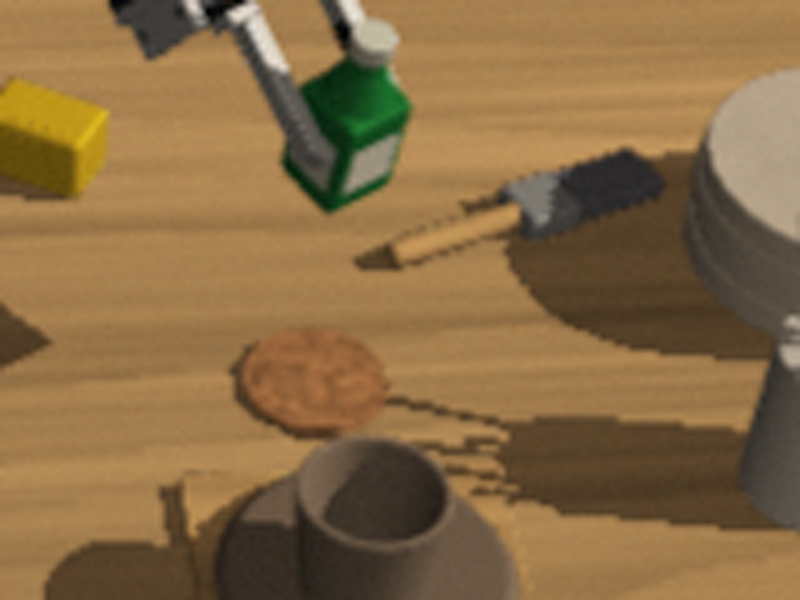

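View pics/side3.png

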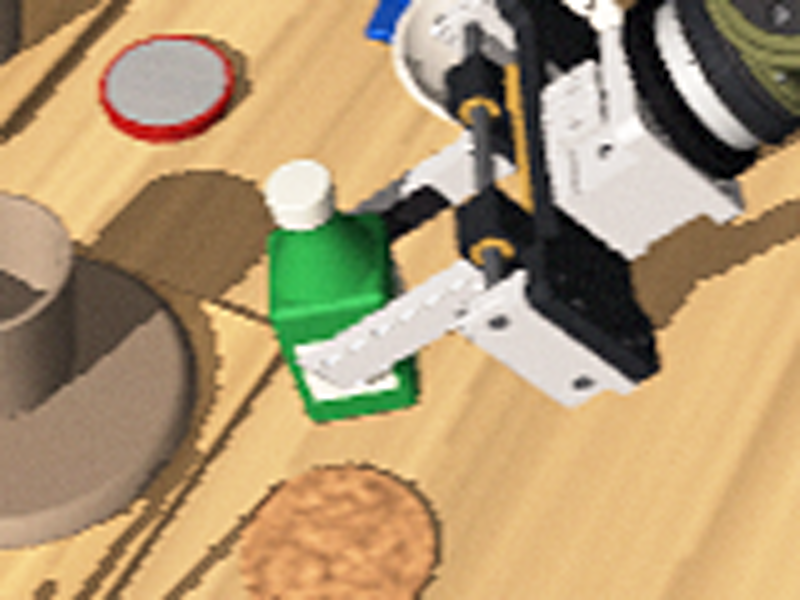

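The bottle is held, with its cap at about (375,45) in the scene crop and tipped about 10° short of upright. The wrist stalled near its singularity (joint 5 ≈ 0.2). I'll aim the tool more sideways, at azimuth about 55°, to stay clear of it.

```bash
cat > tgt.py <<'E'
from h import *
def target(A):
    Rg=Ro.from_euler("xyz",[3.137,0.521,1.281])
    az=np.radians(73.5);u=np.array([np.cos(az),np.sin(az),0])
    st=Ro.from_rotvec(np.cross(u,[0,0,1])*np.pi/2)
    return Ro.from_rotvec([0,0,np.radians(A)-az])*st*Rg
def off(A):  # TCP minus base centre, world, when standing
    az=np.radians(73.5);u=np.array([np.cos(az),np.sin(az),0])
    d=np.array([509.8,-7.7,20.7])-np.array([497,-50,24])
    st=Ro.from_rotvec(np.cross(u,[0,0,1])*np.pi/2)
    return (Ro.from_rotvec([0,0,np.radians(A)-az])*st).apply(d)
E
python3 - <<'E'
from tgt import *
s=read_state();Rc=Ro.from_euler("xyz",s["eef_rot"])
for A in (50,55,60):
    T=target(A); d=(T*Rc.inv()).as_rotvec(); print(A,d,np.degrees(np.linalg.norm(d)),off(A),T.as_matrix()[:,2])
S=cam("scene");D=cam("side")
for n,a,b in (("cup rim",(374,249),(176,256)),("slab",(371,268),(182,290))):print(n,tri([S,D],[a,b]))
E
```

```text
50 [ 0.0881238  -0.14561999  0.34083805] 21.828230438624686 [ 2.31963797  2.36143669 44.1934712 ] [ 0.56032322  0.66202934 -0.49774998]
55 [ 0.09465679 -0.14203513  0.42789263] 26.39501526834066 [ 2.10499827  2.55462048 44.1934712 ] [ 0.50049136  0.7083455  -0.49774998]
60 [ 0.10110969 -0.13824621  0.51494562] 31.093410540452513 [ 1.87433827  2.72836207 44.1934712 ] [ 0.43685046  0.74927073 -0.49774998]
cup rim (array([770.27124183, 254.3092457 , 111.3788267 ]), [4.9, 4.9])
slab (array([756.12556227, 266.54516559,  10.96915405]), [2.4, 2.4])
```

arm_command(
  deltas=[
    {"xyz": [0,0,-0.005],"turn": [0.0158,-0.0237,0.0713]},
    {"xyz": [0.002,0,-0.005],"turn": [0.0158,-0.0237,0.0713]},
    {"xyz": [0.002,0,-0.01],"turn": [0.0158,-0.0237,0.0713]},
    {"xyz": [0.003,0,-0.01],"turn": [0.0158,-0.0237,0.0713]},
    {"xyz": [0.003,0,-0.01],"turn": [0.0158,-0.0237,0.0713]},
    {"xyz": [0.002,0,-0.01],"turn": [0.0158,-0.0237,0.0713]},
    {"xyz": [0,0,0],"turn": [0,0,0]},
    {"xyz": [0,0,0],"turn": [0,0,0]},
  ],
)

```text
clock: 10.12
eef_pos: [577.3, 274.3, 143.1]
eef_rot: [-3.134, -1.037, 0.93]
wrist_force: [0.9, -0.3, -1.5]
finger_gap: 48.0
```

```bash
python3 - <<'E'
from tgt import *
s=read_state();Rc=Ro.from_euler("xyz",s["eef_rot"]);print(s["clock"],s["eef_pos"],s["joints"],s["finger_gap"])
print("rem",(target(55)*Rc.inv()).as_rotvec())
up=(Rc*target(55).inv()).apply([0,0,1]);print("bottle up",up)
for n,b in (("scene",(300,150,460,270)),("side",(180,210,340,330))):
    c=cam(n);x0,y0,x1,y1=b;cv2.imwrite(f"pics/{n}4.png",cv2.resize(c["bgr"][y0:y1,x0:x1],None,fx=5,fy=5,interpolation=cv2.INTER_CUBIC))
E
```

```text
10.125 [577.34135235 274.30171412 143.13410889] [ 0.12741069  0.38416599  1.95142613  1.64082252  0.67633656 -0.57676622] 47.999066894433085
rem [ 0.0074835  -0.01064871  0.01958179]
bottle up [0.01072099 0.00737855 0.99991531]
```

View pics/scene4.png

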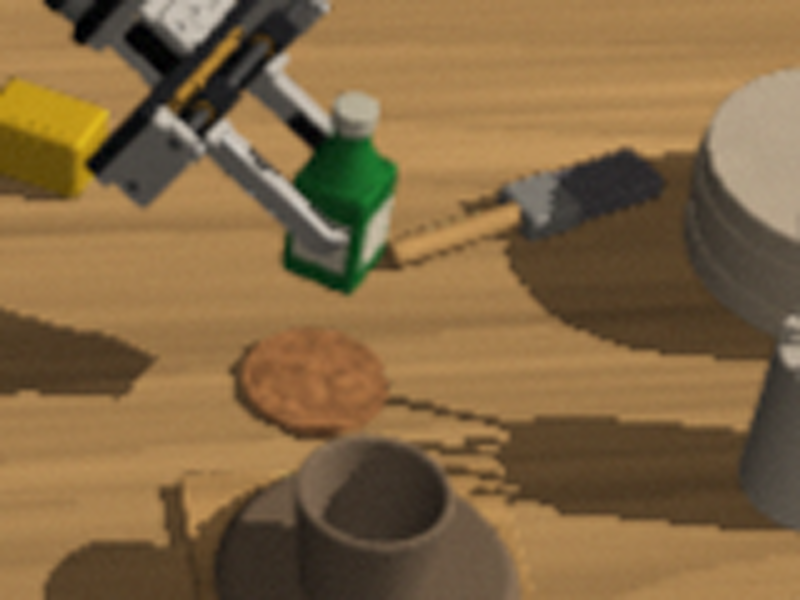

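View pics/side4.png

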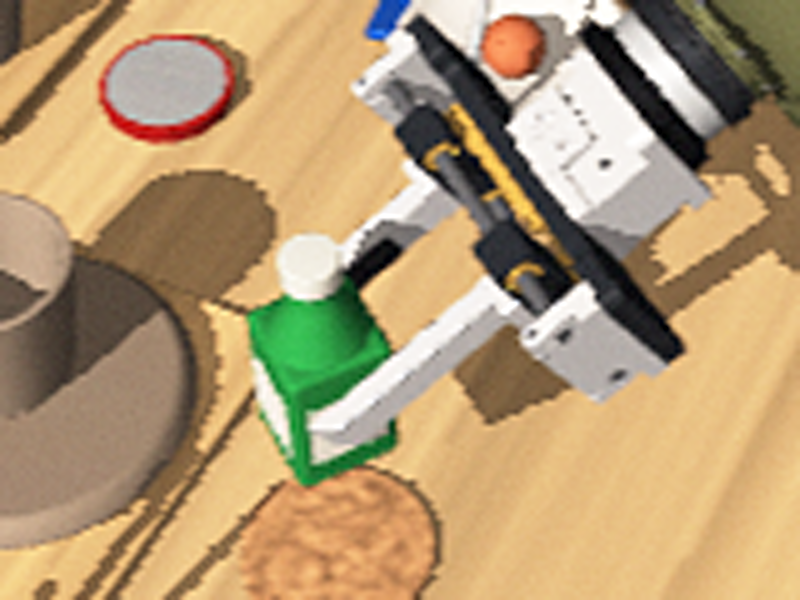

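```bash
python3 - <<'E'
from tgt import *
S=cam("scene");D=cam("side");s=read_state()
print(tri([S,D],[(371.2,169.6),(242,259.6)]),"pred base",s["eef_pos"]-off(55))
for n,c,b in (("S",S,(340,205,390,245)),("D",D,(215,295,285,345))):
    m=mask(c,(5,95,110),(16,255,255),b); m=cv2.morphologyEx(m,cv2.MORPH_OPEN,np.ones((5,5))); m=cv2.morphologyEx(m,cv2.MORPH_CLOSE,np.ones((7,7)))
    ct=max(cv2.findContours(m,0,1)[0],key=cv2.contourArea); e=cv2.fitEllipse(cv2.convexHull(ct)); print(n,e,onz(c,*e[0],4))
E
```

```text
(array([574.37714565, 273.32815362, 223.71294344]), [1.1, 1.1]) pred base [575.09380427 272.04937627  99.22864842]
S ((363.260986328125, 225.2835693359375), (21.4252872467041, 30.504249572753906), 106.46705627441406) [575.52783234 273.88137606   4.        ]
D ((247.2181396484375, 320.12091064453125), (34.83393096923828, 40.171730041503906), 81.83618927001953) [576.48649792 271.13691078   4.        ]
```

arm_command(
  deltas=[
    {"xyz": [0,0,-0.006],"turn": [0.004,-0.005,0.01]},
    {"xyz": [0.001,0,-0.012],"turn": [0.0035,-0.0055,0.0095]},
    {"xyz": [0,0,-0.014],"turn": [0,0,0]},
    {"xyz": [0,0,-0.014],"turn": [0,0,0]},
    {"xyz": [0,0,-0.014],"turn": [0,0,0]},
    {"xyz": [0,0,-0.012],"turn": [0,0,0]},
    {"xyz": [0,0,-0.008],"turn": [0,0,0]},
    {"xyz": [0,0,-0.004],"turn": [0,0,0]},
    {"xyz": [0,0,0],"turn": [0,0,0]},
    {"xyz": [0,0,0],"turn": [0,0,0]},
  ],
)

```text
clock: 11.58
eef_pos: [578.5, 274.3, 59.2]
eef_rot: [3.14, -1.051, 0.959]
wrist_force: [0.0, -0.7, -0.8]
finger_gap: 47.8
```

```bash
python3 - <<'E'
from tgt import *
s=read_state();Rc=Ro.from_euler("xyz",s["eef_rot"]);print(s["clock"],s["eef_pos"],s["joints"],s["wrist_force"],"base",s["eef_pos"]-off(55))
print("rem",(target(55)*Rc.inv()).as_rotvec())
for n,b in (("scene",(300,150,460,270)),("side",(180,230,340,350))):
    c=cam(n);x0,y0,x1,y1=b;cv2.imwrite(f"pics/{n}5.png",cv2.resize(c["bgr"][y0:y1,x0:x1],None,fx=5,fy=5,interpolation=cv2.INTER_CUBIC))
E
```

```text
11.575 [578.46753499 274.32174662  59.23397466] [ 0.11823825  0.57555473  1.94980941  1.85183437  0.73657581 -0.87753463] [ 0.01643671 -0.66592481 -0.79637519] base [576.36253672 271.76712614  15.04050347]
rem [-0.00061241  0.00095868 -0.00136888]
```

View pics/scene5.png

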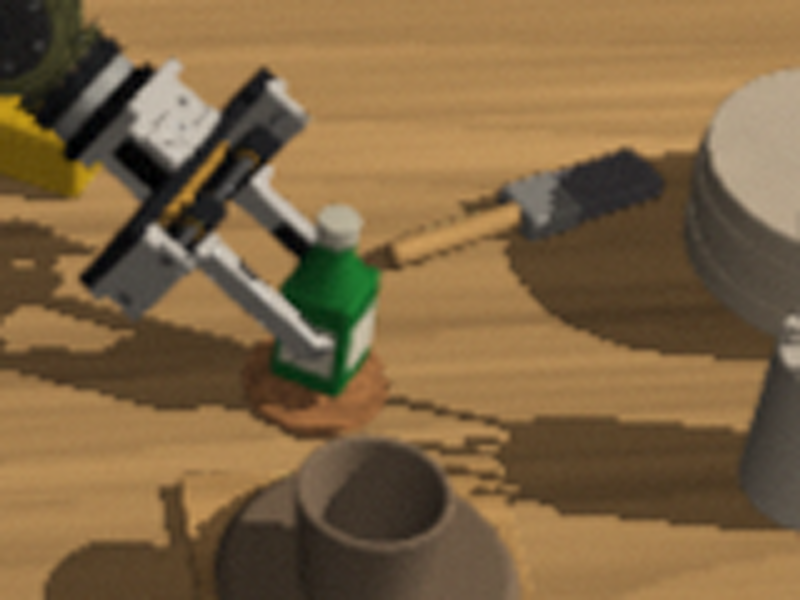

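View pics/side5.png

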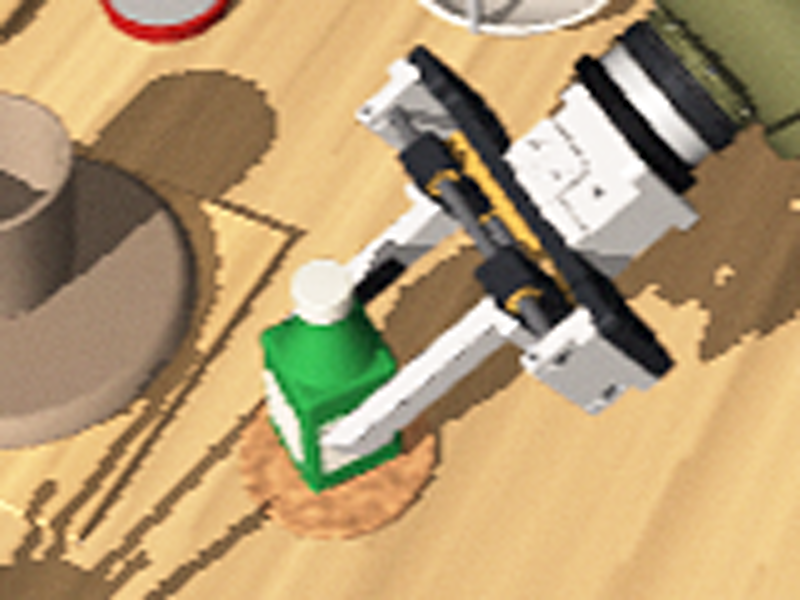

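arm_command(
  deltas=[
    {"xyz": [0,0,-0.003],"turn": [0,0,0]},
    {"xyz": [0,0,-0.002],"turn": [0,0,0]},
    {"xyz": [0,0,-0.002],"turn": [0,0,0]},
    {"xyz": [0,0,0],"turn": [0,0,0]},
  ],
)

```text
clock: 12.18
eef_pos: [578.3, 274.3, 51.6]
eef_rot: [3.141, -1.05, 0.958]
wrist_force: [0.1, -0.1, -1.5]
finger_gap: 47.5
```

arm_command(
  deltas=[
    {"xyz": [0,0,-0.001],"turn": [0,0,0]},
    {"xyz": [0,0,-0.001],"turn": [0,0,0]},
  ],
)

```text
clock: 12.42
eef_pos: [578.5, 274.3, 50.2]
eef_rot: [3.14, -1.051, 0.958]
wrist_force: [-3.0, -2.8, 6.7]
finger_gap: 47.8
```

arm_command(
  deltas=[
    {"xyz": [0,0,0],"turn": [0,0,0]},
    {"xyz": [0,0,0],"turn": [0,0,0]},
    {"xyz": [0,0,0],"turn": [0,0,0]},
    {"xyz": [0,0,0],"turn": [0,0,0]},
  ],
  gripper=0.2,
)

```text
clock: 12.92
eef_pos: [578.3, 274.3, 49.8]
eef_rot: [3.141, -1.05, 0.958]
wrist_force: [-0.1, -0.4, -0.7]
finger_gap: 75.1
```

```bash
python3 - <<'E'
from tgt import *
s=read_state();print(s["clock"],s["eef_pos"],s["wrist_force"],s["finger_gap"])
for n,b in (("side",(180,230,340,350)),):
    c=cam(n);x0,y0,x1,y1=b;cv2.imwrite(f"pics/{n}6.png",cv2.resize(c["bgr"][y0:y1,x0:x1],None,fx=5,fy=5,interpolation=cv2.INTER_CUBIC))
E
```

```text
12.925 [578.29896002 274.30732954  49.82585813] [-0.06965799 -0.38253768 -0.67531921] 75.13424909557635
```

View pics/side6.png

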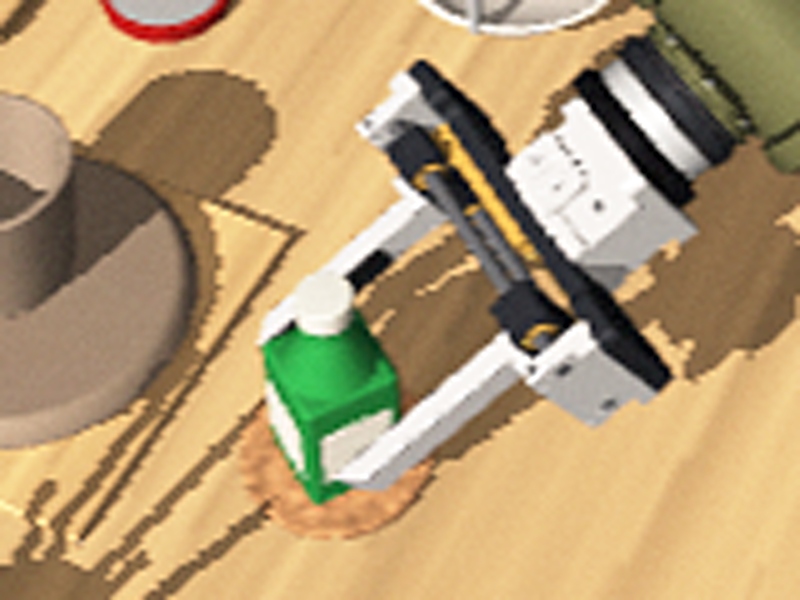

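The fingers are clear and the bottle stands with its cap at about (325,300) in the crop. I'll back out along the tool axis.

arm_command(
  deltas=[
    {"xyz": [-0.003,-0.0042,0.003],"turn": [0,0,0]},
    {"xyz": [-0.006,-0.0085,0.006],"turn": [0,0,0]},
    {"xyz": [-0.01,-0.0142,0.01],"turn": [0,0,0]},
    {"xyz": [-0.013,-0.0184,0.013],"turn": [0,0,0]},
    {"xyz": [-0.013,-0.0184,0.013],"turn": [0,0,0]},
    {"xyz": [-0.013,-0.0184,0.02],"turn": [0,0,0]},
    {"xyz": [-0.013,-0.0184,0.03],"turn": [0,0,0]},
    {"xyz": [-0.01,-0.01,0.035],"turn": [0,0,0]},
    {"xyz": [0,0,0.035],"turn": [0,0,0]},
    {"xyz": [0,0,0.035],"turn": [0,0,0]},
    {"xyz": [0,0,0.025],"turn": [0,0,0]},
    {"xyz": [0,0,0.01],"turn": [0,0,0]},
  ],
)

```text
clock: 14.48
eef_pos: [497.0, 163.4, 286.1]
eef_rot: [3.137, -1.051, 0.961]
wrist_force: [0.7, -0.3, -0.4]
finger_gap: 75.3
```

```bash
python3 - <<'E'
from tgt import *
s=read_state();Rc=Ro.from_euler("xyz",s["eef_rot"]);print(s["clock"],s["eef_pos"],s["joints"],s["finger_gap"])
for a in (94,95.3):
    T=Ro.from_euler("xyz",[np.pi,0,np.radians(a)]);d=(T*Rc.inv()).as_rotvec();print(a,d,np.degrees(np.linalg.norm(d)))
c=cam("wrist"); cv2.imwrite("pics/w7.png",c["bgr"])
E
```

```text
14.475 [497.02290744 163.40501585 286.11724337] [-0.15583365 -0.04823353  2.06475457  1.22275405  0.97463007 -0.21640127] 75.26506375818772
94 [-1.03007407  0.28973525  0.61741958] 70.78304069436649
95.3 [-1.03455436  0.27836999  0.63788353] 71.44046172718491
```

View pics/w7.png

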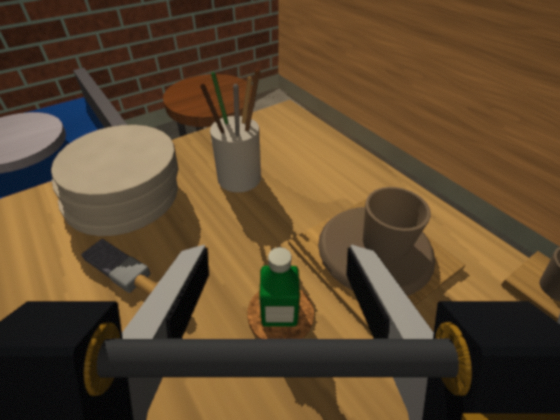

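arm_command(
  deltas=[
    {"xyz": [0.006,-0.01,0.004],"turn": [-0.103,0.029,0.0617]},
    {"xyz": [0.014,-0.02,0.004],"turn": [-0.103,0.029,0.0617]},
    {"xyz": [0.014,-0.02,0.004],"turn": [-0.103,0.029,0.0617]},
    {"xyz": [0.015,-0.023,0.002],"turn": [-0.103,0.029,0.0617]},
    {"xyz": [0.015,-0.023,0],"turn": [-0.103,0.029,0.0617]},
    {"xyz": [0.015,-0.023,0],"turn": [-0.103,0.029,0.0617]},
    {"xyz": [0.015,-0.023,0],"turn": [-0.103,0.029,0.0617]},
    {"xyz": [0.015,-0.023,0],"turn": [-0.103,0.029,0.0617]},
    {"xyz": [0.015,-0.023,0],"turn": [-0.103,0.029,0.0617]},
    {"xyz": [0.01,-0.015,0],"turn": [-0.103,0.029,0.0617]},
    {"xyz": [0.003,0,0],"turn": [0,0,0]},
    {"xyz": [0,0,0],"turn": [0,0,0]},
  ],
)

```text
clock: 16.02
eef_pos: [634.0, -38.9, 297.9]
eef_rot: [-3.139, -0.002, 1.638]
wrist_force: [-0.9, -0.1, 0.8]
finger_gap: 75.5
```

```bash
python3 - <<'E'
from tgt import *
c=cam("wrist"); cv2.imwrite("pics/w8.png",c["bgr"])
s=read_state();Rc=Ro.from_euler("xyz",s["eef_rot"]);print(s["clock"],s["eef_pos"],s["eef_rot"],s["joints"],s["finger_gap"])
E
```

```text
16.075 [633.90306261 -39.04014501 298.28460946] [-3.13987238e+00 -1.54879743e-03  1.63768299e+00] [-1.19662102e-01  4.57379939e-01  1.12007470e+00  1.20288052e-03
  1.56611569e+00 -1.86556920e-01] 75.5021222889629
```

View pics/w8.png

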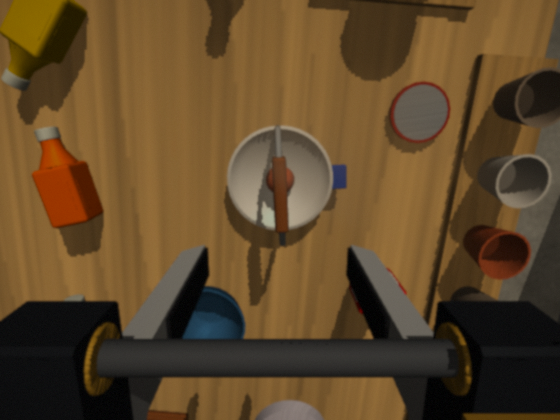

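```bash
python3 - <<'E'
from tgt import *
c=cam("wrist");s=read_state()
x0,y0,x1,y1=220,110,355,260
cv2.imwrite("pics/w8c.png",cv2.resize(c["bgr"][y0:y1,x0:x1],None,fx=4,fy=4,interpolation=cv2.INTER_CUBIC))
m=mask(c,(2,100,30),(16,255,255),(265,150,300,245)); 
for v in range(152,238,4):
    xs=np.where(m[v]>0)[0]; print(v,(xs.min(),xs.max()) if len(xs) else None,end=" ")
b=blobs(mask(c,(105,120,40),(130,255,255),(325,155,355,200)));print("\nlug",b,[onz(c,*q[0],27) for q in b])
E
```

```text
152 None 156 (np.int64(274), np.int64(283)) 160 (np.int64(272), np.int64(285)) 164 (np.int64(272), np.int64(285)) 168 (np.int64(271), np.int64(289)) 172 (np.int64(268), np.int64(292)) 176 (np.int64(266), np.int64(293)) 180 (np.int64(266), np.int64(293)) 184 (np.int64(267), np.int64(292)) 188 (np.int64(269), np.int64(289)) 192 (np.int64(273), np.int64(287)) 196 (np.int64(273), np.int64(286)) 200 (np.int64(274), np.int64(286)) 204 (np.int64(274), np.int64(286)) 208 (np.int64(274), np.int64(287)) 212 (np.int64(275), np.int64(287)) 216 (np.int64(275), np.int64(287)) 220 (np.int64(276), np.int64(287)) 224 (np.int64(276), np.int64(287)) 228 (np.int64(275), np.int64(299)) 232 (np.int64(265), np.int64(299)) 236 (np.int64(265), np.int64(298)) 
lug [([338.2, 180.3], [334, 173, 10, 14, 98])] [array([709.63411628, -34.61865474,  27.        ])]
```

View pics/w8c.png

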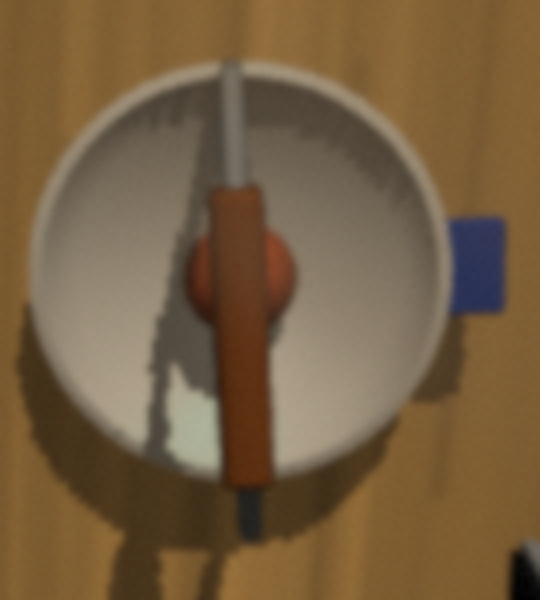

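```bash
python3 - <<'E'
from tgt import *
c=cam("wrist");s=read_state();print(s["eef_pos"],s["eef_rot"])
p=lambda x,y:(220+x/4,110+y/4)
e1=onz(c,*p(236,190),126);e2=onz(c,*p(247,486),126);d=e1-e2
print(e1,e2,np.linalg.norm(d),np.degrees(np.arctan2(d[1],d[0])),(e1+e2)/2)
print("bead",onz(c,*p(242,277),28)); print("rim c",onz(c,*p(241,270),30))
lug=onz(c,338.2+.3,180.3,27)
print("lug",lug)
E
```

```text
[633.88926382 -39.22751435 298.82671484] [-3.14041692e+00 -6.37157779e-04  1.63779817e+00]
[ 6.32635619e+02 -5.91174872e-01  1.26000000e+02] [640.54144781 -74.71122042 126.        ] 74.54048078692043 96.0882914539277 [636.58853356 -37.65119764 126.        ]
bead [637.39764899 -38.32938096  28.        ]
rim c [636.8952392  -35.81072745  30.        ]
lug [710.17129483 -34.88372504  27.        ]
```

arm_command(
  deltas=[
    {"xyz": [0.001,0.001,-0.008],"turn": [0,0,0.01]},
    {"xyz": [0.001,0,-0.018],"turn": [0,0,0.015]},
    {"xyz": [0,0,-0.024],"turn": [0,0,0]},
    {"xyz": [0,0,-0.024],"turn": [0,0,0]},
    {"xyz": [0,0,-0.024],"turn": [0,0,0]},
    {"xyz": [0,0,-0.02],"turn": [0,0,0]},
    {"xyz": [0,0,-0.014],"turn": [0,0,0]},
    {"xyz": [0,0,-0.006],"turn": [0,0,0]},
    {"xyz": [0,0,0],"turn": [0,0,0]},
    {"xyz": [0,0,0],"turn": [0,0,0]},
  ],
)

```text
clock: 17.42
eef_pos: [636.6, -38.3, 161.5]
eef_rot: [-3.141, 0.001, 1.664]
wrist_force: [0.5, 0.2, 0.6]
finger_gap: 75.3
```

```bash
python3 - <<'E'
from tgt import *
c=cam("wrist"); cv2.imwrite("pics/w9.png",c["bgr"])
s=read_state();print(s["clock"],s["eef_pos"],s["eef_rot"],s["finger_gap"])
E
```

```text
17.475 [636.58698713 -38.25922794 161.54875282] [-3.14138366e+00  8.72681571e-04  1.66365780e+00] 74.92379285368742
```

View pics/w9.png

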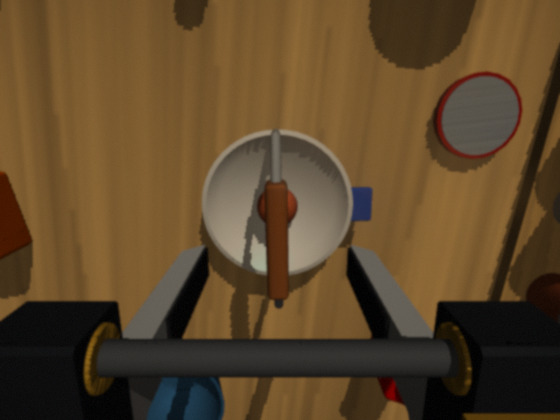

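```bash
python3 - <<'E'
from tgt import *
c=cam("wrist");s=read_state();print(s["eef_pos"])
m=mask(c,(2,100,30),(16,255,255),(255,175,300,310))
R=[]
for v in list(range(188,192,2))+list(range(232,294,4)):
    xs=np.where(m[v]>0)[0]; k=[x for x in xs if 262<x<292]; R.append((v,min(k),max(k)))
print([tuple(map(int,r)) for r in R])
a=np.array([((r[1]+r[2])/2,r[0]) for r in R if r[2]-r[1]<26]);f=np.polyfit(a[:,1],a[:,0],1);print(f)
e1=onz(c,np.polyval(f,183),183,126);e2=onz(c,np.polyval(f,298),298,126);d=e1-e2
print(e1,e2,np.linalg.norm(d),np.degrees(np.arctan2(d[1],d[0])),(e1+e2)/2,"tcp yaw",np.degrees(s["eef_rot"][2]))
bb=onz(c,277,206,28);b=blobs(mask(c,(105,120,40),(130,255,255),(350,175,380,230)));print("bead",bb,"lug",b,onz(c,*b[0][0],27))
E
```

```text
[636.54979372 -38.24590335 161.46008315]
[(188, 264, 287), (190, 264, 289), (232, 266, 287), (236, 266, 287), (240, 266, 287), (244, 266, 287), (248, 267, 287), (252, 267, 287), (256, 267, 287), (260, 267, 287), (264, 268, 287), (268, 268, 287), (272, 268, 287), (276, 265, 290), (280, 265, 290), (284, 264, 289), (288, 263, 291), (292, 266, 290)]
[1.6726563e-02 2.7272805e+02]
[6.32116035e+02 4.13234204e-01 1.26000000e+02] [640.21468356 -73.61804191 126.        ] 74.47293436798196 96.24304459744812 [636.16535922 -36.60240385 126.        ] tcp yaw 95.319722533982
bead [636.2782332  -38.04479365  28.        ] lug [([361.4, 203.4], [353, 189, 17, 30, 480])] [710.02843392 -28.99404854  27.        ]
```

arm_command(
  deltas=[
    {"xyz": [0,0.001,-0.005],"turn": [0,0,0.01]},
    {"xyz": [0,0,-0.01],"turn": [0,0,0.01]},
    {"xyz": [0,0,-0.012],"turn": [0,0,0]},
    {"xyz": [0,0,-0.012],"turn": [0,0,0]},
    {"xyz": [0,0,-0.009],"turn": [0,0,0]},
    {"xyz": [0,0,-0.005],"turn": [0,0,0]},
    {"xyz": [0,0,-0.0015],"turn": [0,0,0]},
    {"xyz": [0,0,0],"turn": [0,0,0]},
    {"xyz": [0,0,0],"turn": [0,0,0]},
  ],
  gripper=0.6,
  force=10,
)

```text
clock: 18.65
eef_pos: [636.5, -37.2, 106.7]
eef_rot: [-3.141, 0.001, 1.684]
wrist_force: [0.1, 0.2, 0.1]
finger_gap: 37.7
```

```bash
python3 - <<'E'
from tgt import *
c=cam("wrist"); cv2.imwrite("pics/w10.png",c["bgr"])
s=read_state();print(s["clock"],s["eef_pos"],s["eef_rot"],s["finger_gap"],s["wrist_force"])
E
```

```text
18.7 [636.44980637 -37.24671918 106.64504033] [-3.14073340e+00  7.38368689e-04  1.68360886e+00] 37.5142781040705 [-0.52625873  0.49646448 -0.1912871 ]
```

View pics/w10.png

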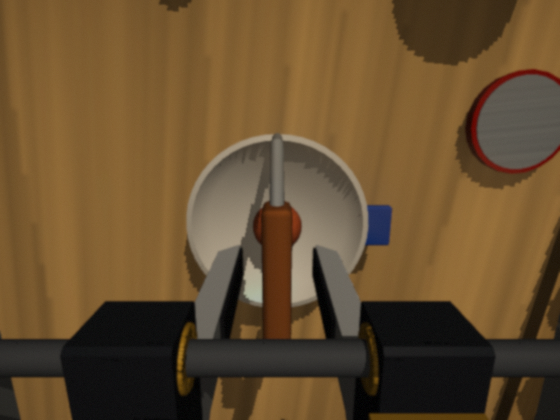

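The bar is vertical in the picture at column 277, midway between the fingertips at 243 and 313. I'll close in stages.

arm_command(
  deltas=[
    {"xyz": [0,0,0],"turn": [0,0,0]},
    {"xyz": [0,0,0],"turn": [0,0,0]},
  ],
  gripper=0.83,
)

```text
clock: 18.95
eef_pos: [636.3, -37.2, 106.4]
eef_rot: [-3.14, 0.001, 1.684]
wrist_force: [0.2, 0.5, -0.0]
finger_gap: 21.1
```

arm_command(
  deltas=[
    {"xyz": [0,0,0],"turn": [0,0,0]},
    {"xyz": [0,0,0],"turn": [0,0,0]},
    {"xyz": [0,0,0],"turn": [0,0,0]},
  ],
  gripper=0.95,
  force=8,
)

```text
clock: 19.32
eef_pos: [636.3, -37.2, 106.3]
eef_rot: [-3.14, 0.001, 1.684]
wrist_force: [0.3, -0.4, 1.4]
finger_gap: 14.0
```

arm_command(
  deltas=[
    {"xyz": [0,0,0],"turn": [0,0,0]},
    {"xyz": [0,0,0],"turn": [0,0,0]},
  ],
  force=30,
)

```text
clock: 19.58
eef_pos: [636.3, -37.2, 106.3]
eef_rot: [-3.14, 0.001, 1.684]
wrist_force: [-1.9, 0.6, 1.4]
finger_gap: 13.9
```

arm_command(
  deltas=[
    {"xyz": [0,0,0.001],"turn": [0,0,0]},
    {"xyz": [0,0,0.002],"turn": [0,0,0]},
    {"xyz": [0,0,0.003],"turn": [0,0,0]},
    {"xyz": [0,0,0.004],"turn": [0,0,0]},
    {"xyz": [0,0,0.005],"turn": [0,0,0]},
    {"xyz": [0,0,0.005],"turn": [0,0,0]},
    {"xyz": [0,0,0.004],"turn": [0,0,0]},
    {"xyz": [0,0,0.003],"turn": [0,0,0]},
    {"xyz": [0,0,0.002],"turn": [0,0,0]},
    {"xyz": [0,0,0.001],"turn": [0,0,0]},
  ],
)

```text
clock: 20.82
eef_pos: [636.3, -37.2, 136.3]
eef_rot: [-3.14, 0.001, 1.684]
wrist_force: [-0.0, 0.1, -2.6]
finger_gap: 13.8
```

```bash
python3 - <<'E'
from tgt import *
c=cam("wrist"); cv2.imwrite("pics/w11.png",c["bgr"])
s=read_state();print(s["clock"],s["eef_pos"],s["eef_rot"],s["finger_gap"],s["wrist_force"],s["moment"])
c=cam("side");cv2.imwrite("pics/side11.png",cv2.resize(c["bgr"][150:270,210:370],None,fx=5,fy=5,interpolation=cv2.INTER_CUBIC))
E
```

```text
20.875 [636.32608562 -37.23474899 136.40595446] [-3.14023267e+00  6.24685709e-04  1.68361516e+00] 13.577267093424036 [ 0.97941336 -0.41083612 -2.92718065] [-0.05066513 -0.05096789  0.03089706]
```

View pics/w11.png

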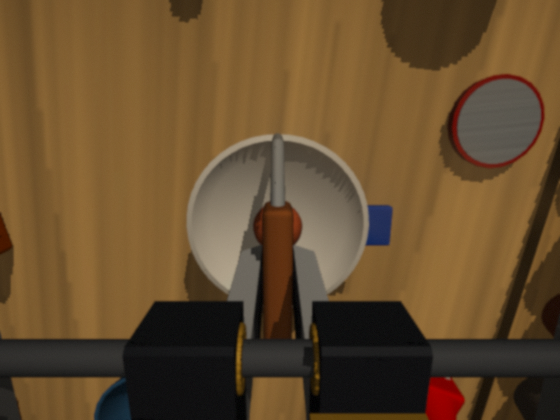

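View pics/side11.png

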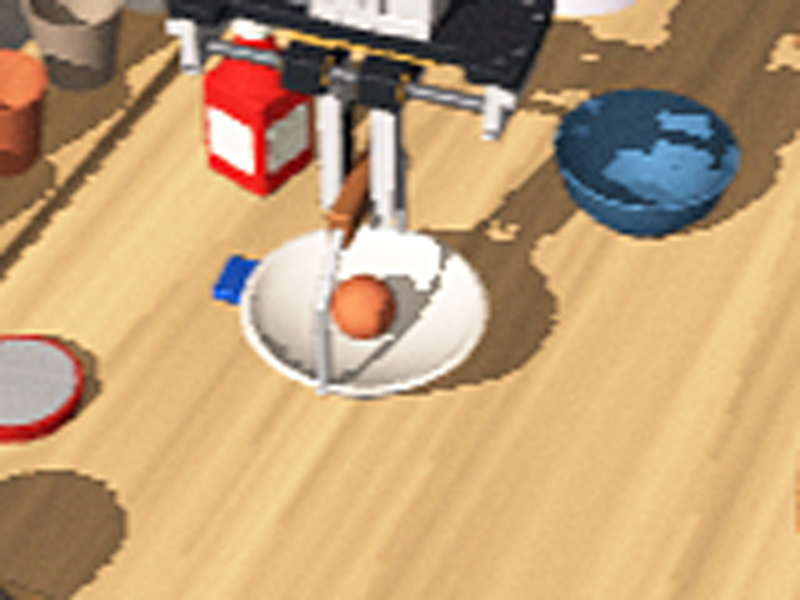

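arm_command(
  deltas=[
    {"xyz": [0,0,0.0015],"turn": [0,0,0]},
    {"xyz": [0,0,0.003],"turn": [0,0,0]},
    {"xyz": [0,0,0.0045],"turn": [0,0,0]},
    {"xyz": [0,0,0.006],"turn": [0,0,0]},
    {"xyz": [0,0,0.008],"turn": [0,0,0]},
    {"xyz": [0,0,0.01],"turn": [0,0,0]},
    {"xyz": [0,0,0.011],"turn": [0,0,0]},
    {"xyz": [0,0,0.011],"turn": [0,0,0]},
    {"xyz": [0,0,0.011],"turn": [0,0,0]},
    {"xyz": [0,0,0.011],"turn": [0,0,0]},
    {"xyz": [0,0,0.011],"turn": [0,0,0]},
    {"xyz": [0,0,0.011],"turn": [0,0,0]},
  ],
)

```text
clock: 22.42
eef_pos: [636.3, -37.2, 236.1]
eef_rot: [-3.14, 0.001, 1.684]
wrist_force: [0.6, 0.0, -3.0]
finger_gap: 13.6
```

arm_command(
  deltas=[
    {"xyz": [0,0,0.01],"turn": [0,0,0]},
    {"xyz": [0,0,0.008],"turn": [0,0,0]},
    {"xyz": [0,0,0.006],"turn": [0,0,0]},
    {"xyz": [0,0,0.004],"turn": [0,0,0]},
    {"xyz": [0,0,0.002],"turn": [0,0,0]},
    {"xyz": [0,0,0.001],"turn": [0,0,0]},
    {"xyz": [0,0,0],"turn": [0,0,0]},
  ],
)

```text
clock: 23.3
eef_pos: [636.3, -37.2, 266.2]
eef_rot: [-3.14, 0.001, 1.684]
wrist_force: [0.3, -0.6, -3.6]
finger_gap: 13.8
```

```bash
python3 - <<'E'
from tgt import *
c=cam("wrist"); 
s=read_state();print(s["clock"],s["eef_pos"],s["eef_rot"],s["finger_gap"],s["joints"])
cv2.imwrite("pics/w12.png",c["bgr"])
c=cam("side");cv2.imwrite("pics/side12.png",c["bgr"])
E
```

```text
23.35 [636.27261901 -37.22776413 266.14684576] [-3.13996034e+00  5.58164040e-04  1.68356582e+00] 13.990531463513577 [-1.15525854e-01  4.73160436e-01  1.16969578e+00 -9.15381240e-04
  1.50020011e+00 -2.28229653e-01]
```

View pics/w12.png

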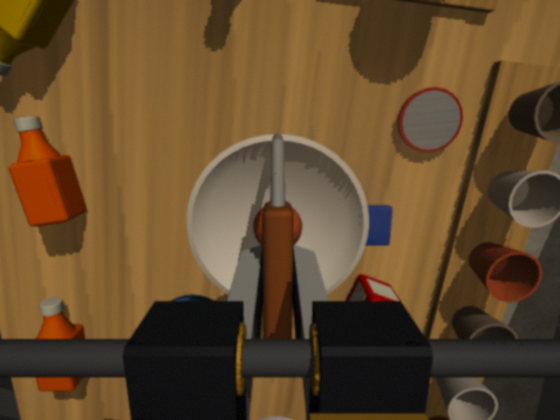

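View pics/side12.png

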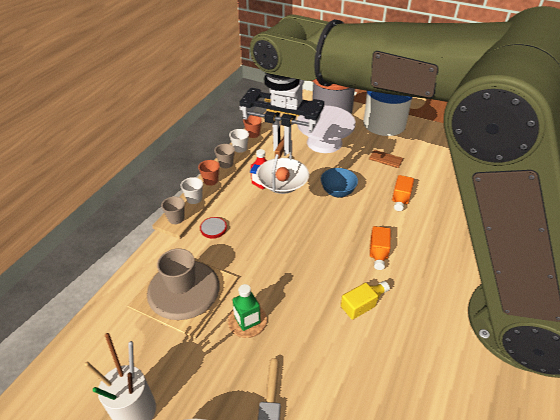

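arm_command(
  deltas=[
    {"xyz": [0,0,0],"turn": [0,0,0.01]},
    {"xyz": [0,0,0],"turn": [0,0,0.02]},
    {"xyz": [0,0,0],"turn": [0,0,0.03]},
    {"xyz": [0,0,0],"turn": [0,0,0.04]},
    {"xyz": [0,0,0],"turn": [0,0,0.05]},
    {"xyz": [0,0,0],"turn": [0,0,0.055]},
    {"xyz": [0,0,0],"turn": [0,0,0.055]},
    {"xyz": [0,0,0],"turn": [0,0,0.055]},
    {"xyz": [0,0,0],"turn": [0,0,0.055]},
    {"xyz": [0,0,0],"turn": [0,0,0.055]},
    {"xyz": [0,0,0],"turn": [0,0,0.055]},
    {"xyz": [0,0,0],"turn": [0,0,0.055]},
  ],
)

```text
clock: 24.9
eef_pos: [636.3, -37.2, 266.3]
eef_rot: [-3.14, 0.001, 2.222]
wrist_force: [0.5, -0.4, -2.5]
finger_gap: 13.9
```

arm_command(
  deltas=[
    {"xyz": [0,0,0],"turn": [0,0,0.055]},
    {"xyz": [0,0,0],"turn": [0,0,0.055]},
    {"xyz": [0,0,0],"turn": [0,0,0.055]},
    {"xyz": [0,0,0],"turn": [0,0,0.055]},
    {"xyz": [0,0,0],"turn": [0,0,0.055]},
    {"xyz": [0,0,0],"turn": [0,0,0.055]},
    {"xyz": [0,0,0],"turn": [0,0,0.055]},
    {"xyz": [0,0,0],"turn": [0,0,0.055]},
    {"xyz": [0,0,0],"turn": [0,0,0.055]},
    {"xyz": [0,0,0],"turn": [0,0,0.055]},
    {"xyz": [0,0,0],"turn": [0,0,0.055]},
    {"xyz": [0,0,0],"turn": [0,0,0.055]},
  ],
)

```text
clock: 26.4
eef_pos: [636.3, -37.2, 266.3]
eef_rot: [-3.14, 0.001, 2.882]
wrist_force: [-0.6, 0.2, -3.0]
finger_gap: 13.6
```

arm_command(
  deltas=[
    {"xyz": [0,0,0],"turn": [0,0,0.055]},
    {"xyz": [0,0,0],"turn": [0,0,0.055]},
    {"xyz": [0,0,0],"turn": [0,0,0.055]},
    {"xyz": [0,0,0],"turn": [0,0,0.055]},
    {"xyz": [0,0,0],"turn": [0,0,0.055]},
    {"xyz": [0,0,0],"turn": [0,0,0.05]},
    {"xyz": [0,0,0],"turn": [0,0,0.04]},
    {"xyz": [0,0,0],"turn": [0,0,0.03]},
    {"xyz": [0,0,0],"turn": [0,0,0.02]},
    {"xyz": [0,0,0],"turn": [0,0,0.015]},
    {"xyz": [0,0,0],"turn": [0,0,0.01]},
    {"xyz": [0,0,0],"turn": [0,0,0.005]},
  ],
)

```text
clock: 27.9
eef_pos: [636.3, -37.2, 266.3]
eef_rot: [-3.14, 0.001, -2.959]
wrist_force: [0.3, -0.4, -3.1]
finger_gap: 14.1
```

arm_command(
  deltas=[
    {"xyz": [0,0,0],"turn": [0,0,0]},
    {"xyz": [0,0,0],"turn": [0,0,0]},
    {"xyz": [0,0,0],"turn": [0,0,0]},
  ],
)

```text
clock: 28.28
eef_pos: [636.3, -37.2, 266.3]
eef_rot: [-3.14, 0.001, -2.96]
wrist_force: [-0.3, -1.1, -3.4]
finger_gap: 13.7
```

```bash
python3 - <<'E'
from tgt import *
c=cam("wrist"); 
s=read_state();print(s["clock"],s["eef_pos"],s["eef_rot"],s["finger_gap"],s["joints"])
cv2.imwrite("pics/w13.png",c["bgr"])
for n,b in (("scene",(210,140,410,290)),("side",(190,130,350,250))):
    c=cam(n);x0,y0,x1,y1=b;k=4 if n=="scene" else 5;cv2.imwrite(f"pics/{n}13.png",cv2.resize(c["bgr"][y0:y1,x0:x1],None,fx=k,fy=k,interpolation=cv2.INTER_CUBIC))
E
```

```text
28.325 [636.31088481 -37.23957157 266.31171509] [-3.14020102e+00  6.34917290e-04 -2.95964112e+00] 13.88870705198957 [-1.15442946e-01  4.71626331e-01  1.17152570e+00 -1.14758089e-03
  1.49742584e+00 -1.86810682e+00]
```

View pics/w13.png

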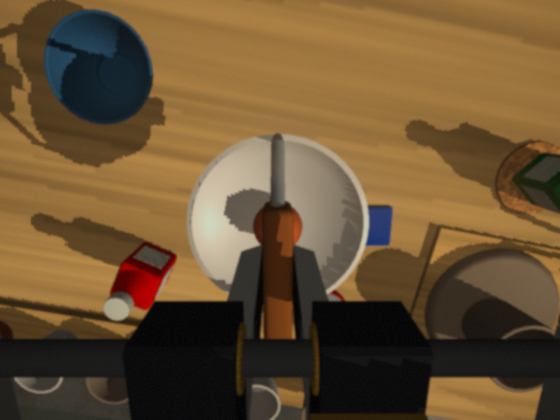

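View pics/scene13.png

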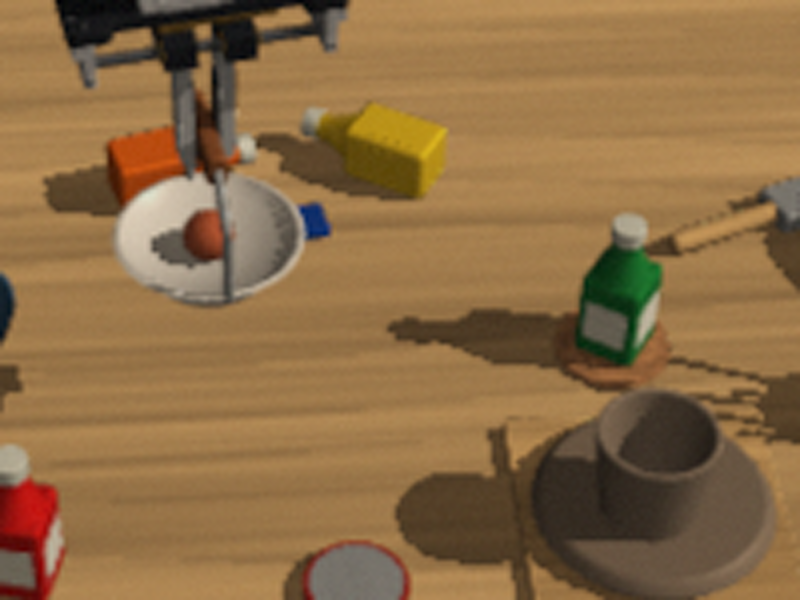

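View pics/side13.png

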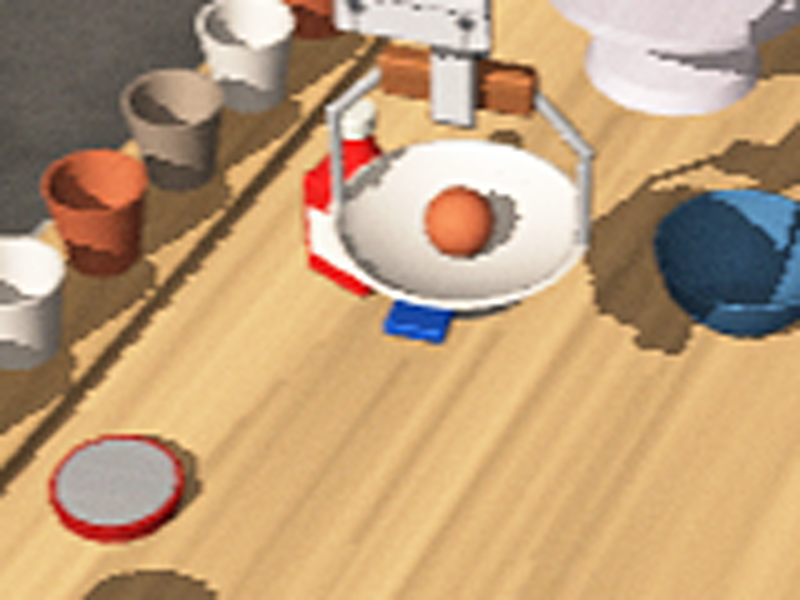

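```bash
python3 - <<'E'
from tgt import *
S=cam("scene");D=cam("side");W=cam("wrist");s=read_state()
def bl(c,lo,hi,b): return max(blobs(mask(c,lo,hi,b)),key=lambda q:q[1][4])[0]
ls,ld,lw=(bl(S,(105,120,40),(130,255,255),(280,185,300,210)),bl(D,(105,120,40),(130,255,255),(260,180,290,205)),bl(W,(105,120,30),(130,255,255),(360,190,400,260)))
bs,bd=bl(S,(3,120,80),(12,255,255),(250,185,275,212)),bl(D,(3,120,80),(12,255,255),(270,160,295,190))
lug,e=tri([S,D],[ls,ld]);bead,eb=tri([S,D],[bs,bd]);print("lug",lug,e,"bead",bead,eb)
d=lug-bead;print("az",np.degrees(np.arctan2(d[1],d[0])),np.hypot(*d[:2]))
t=tri([S,D],[bs,bd])[0]; lw3=onz(W,*lw,186); print("lug wrist",lw3)
bw=onz(W,278,225,188);dd=lw3-bw;print("bead wrist",bw,np.degrees(np.arctan2(dd[1],dd[0])))
b=np.array([576,272]);print("want",np.degrees(np.arctan2(*(b-s["eef_pos"][:2])[::-1])), "tool-based",np.degrees(s["eef_rot"][2])+360-90)
cs=(367.3,197.0)
x0,y0,x1,y1=215,260,290,350;cv2.imwrite("pics/side14.png",cv2.resize(D["bgr"][y0:y1,x0:x1],None,fx=6,fy=6,interpolation=cv2.INTER_CUBIC))
E
```

```text
lug [623.71990008  37.13759812 186.78084324] [0.8, 0.8] bead [636.78523053 -36.27770558 190.33827566] [0.3, 0.3]
az 100.09097783973604 74.56882510311824
lug wrist [624.77069355  37.27745579 186.        ]
bead wrist [636.69494014 -36.14328344 188.        ] 99.22485030022568
want 101.03482677595017 tool-based 100.42548473517536
```

View pics/side14.png

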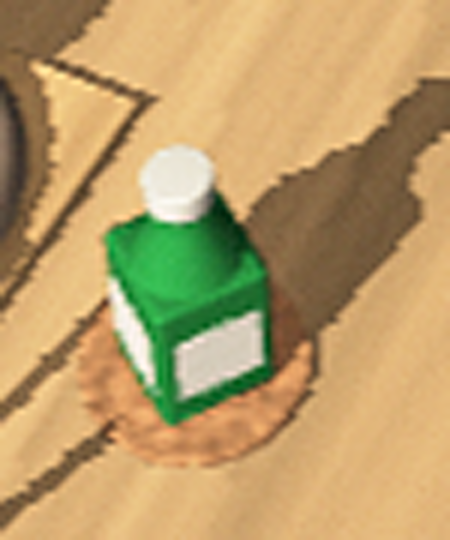

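The lug points at 100.1° (scene and side) or 99.2° (wrist), against 101.0° wanted. I'll make a small correction and let it settle.

arm_command(
  deltas=[
    {"xyz": [0,0,0],"turn": [0,0,0.004]},
    {"xyz": [0,0,0],"turn": [0,0,0.008]},
    {"xyz": [0,0,0],"turn": [0,0,0.004]},
    {"xyz": [0,0,0],"turn": [0,0,0]},
    {"xyz": [0,0,0],"turn": [0,0,0]},
    {"xyz": [0,0,0],"turn": [0,0,0]},
    {"xyz": [0,0,0],"turn": [0,0,0]},
    {"xyz": [0,0,0],"turn": [0,0,0]},
    {"xyz": [0,0,0],"turn": [0,0,0]},
    {"xyz": [0,0,0],"turn": [0,0,0]},
  ],
)

```text
clock: 29.82
eef_pos: [636.3, -37.2, 266.3]
eef_rot: [-3.14, 0.001, -2.944]
wrist_force: [0.4, 0.3, -3.0]
finger_gap: 13.8
```

```bash
python3 - <<'E'
from tgt import *
S=cam("scene");s=read_state();print(s["clock"],s["eef_pos"],s["eef_rot"],s["finger_gap"],abs(s["qd"]).max())
cv2.imwrite("pics/fin.png",S["bgr"])
E
```

```text
29.875 [636.31799712 -37.21288812 266.28934444] [-3.14018704e+00  6.37924052e-04 -2.94358300e+00] 13.99544800038507 0.0017467939835696098
```

View pics/fin.png

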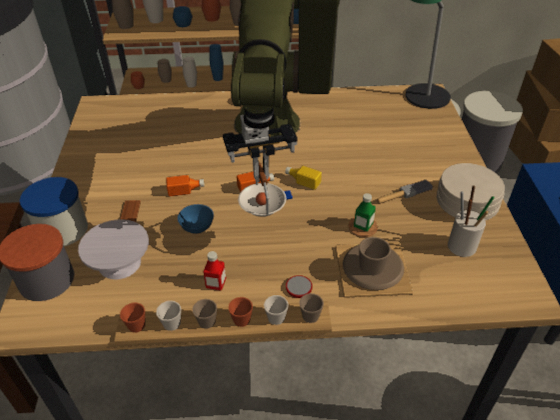

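In the final picture the dish is held up at (262,200) with the bead in its middle and the lug at (288,195) pointing at the bottle. The green bottle stands on the coaster at (365,215), and everything else is where it was.

```bash
python3 -c "
from cell import *
print(sign_off())"
```

```text
the job is handed in; nothing more can be done
None
```

I stood the green bottle upright on the coaster and let go of it. I then lifted the dish about 160 mm by its handle, turned it level by about 95°, and signed off at about 30 s while still holding it still.

- **Bottle:** it stands on the coaster, with its base within about 1–2 mm of the coaster's centre by my measurements.
- **Dish and bead:** the bead's centre is within about 1 mm of the handle's axis. The tool is about 0.1° off vertical, and the joints are at rest.
- **Lug direction:** before the last +0.9° turn, the scene and side cameras put the lug at 100.1° and the wrist camera at 99.2°. The wanted direction is 101.0°. I did not measure it again after that turn, so it should be within about 1° of the bottle.
- **Level by camera:** my lug and bead heights differed by 3.6 mm in the air and by 4.2 mm on the table. That fits a level dish, but it is a rough check.
- **What went wrong:** the first attempt to stand the bottle up stopped about 10° short near a wrist singularity. I corrected it in the air by aiming the tool more sideways before placing the bottle.

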